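# Drive the stuck hinge pin out of a load-cell clevis

## Task

The hinge pin of the load-cell clevis is stuck. Take the orange-handled drift punch from its cradle, drive the pin out from its plain (headless) end, pushing with the punch's nose right through the bore, so that the pin drops into the blue catch tray, then lay the punch back in both notches of its cradle and let go. Do not touch the pin with the fingers, and leave the parts sorter, the meter and the screwdriver where they are.

Things in the scene. Friction and masses are not known exactly. Their poses are not given: they have to be found in the camera images.
- bracket: Fixed aluminium clevis, 60 (x) by 44 mm (y), top at z 96 mm, blue catch tray on its +y side. Origin: on the bench under the clevis centre. Bore, 17.5 mm diameter, runs along y at z 66 mm, from y -22 to +22 mm. -y side free above a 12 mm base plate (to y -35). On +x a rod, blue load cell and end plate (to x 122, 100 mm high). The pin leaves only towards +y.
- bore_mouth (a point): Centre of the bore's mouth on the face from which the pin is driven (bracket y = -22 mm, z = 66 mm); axes as the bracket's: +y points into the bore.
- tray_floor (a point): Centre of the catch tray's inner floor, 5 mm above the bench; axes as the bracket's. The tray measures 110 mm in x and 215 mm in y outside (bracket y 22 to 237 mm), rim 30 mm above the bench; 4 mm walls on three sides, the clevis itself closes the fourth.
- pin: Steel hinge pin stuck in the bore: shank 16 mm diameter, 100 mm long along its y; square head 24 x 24 x 8 mm at +y. Origin: mid shank. Starts with its plain end 2 to 8 mm proud of the bore mouth, axis 65 mm high. A tight spot at bracket y 0 grips it: some 7 to 15 N of push moves it. It drops when its plain end is past y +22 mm, at times only as the punch is withdrawn. 180 g.
- pin_plain_end (a point): Centre of the pin's plain end face, 50 mm from the pin's origin along its -y: the face to push on.
- punch: Drift punch, 320 g: orange square handle 18 x 18 x 100 mm along its x, then towards +x a brass cone 12 mm long and a brass nose 10 mm diameter, 68 mm long; brass striking head 18 mm diameter, 20 mm long at -x. Origin: handle centre = centre of mass. Starts level in the cradle, along the cradle's x, axis 34 mm high, nose pointing roughly the way the bracket's +y does.
- punch_tip (a point): Centre of the flat end of the punch's nose, 130 mm from the handle's centre along the punch's +x.
- cradle: Grey fixed punch cradle: base 130 (x) by 75 by 12 mm; two notched posts 10 mm thick at x -38 and +38 mm, notch floor 22 mm wide and 25 mm above the bench, flared cheeks up to 40 mm high, 46 mm over all. 66 mm between the posts is free for fingers. Origin: underside centre; the punch lies along its x.
- cradle_rest (a point): Where the centre of the punch's handle belongs in the cradle: 34 mm above the bench, halfway between the posts; axes as the cradle's.
- sorter: Green open parts sorter, 90 x 130 x 35 mm, loose, 0.5 kg: a bystander. Origin: underside centre.
- meter: Yellow hand-held meter lying on its back, 160 x 80 x 42 mm, loose: a bystander. Origin: underside centre.
- screwdriver: Screwdriver lying on the bench, loose: a bystander.
Mind the look-alikes: they are no part of the job. What is meant by the pin is not green, and is the larger of those in its own colour.

How it is judged:
On the way, in this order (a step that is already met when the one before it is completed fails the run):
1. the punch is lifted out of its cradle (z of punch_tip in the frame of cradle_rest above 0.035 m), for 0.1 s.
2. the punch's nose has followed the pin at least 12 mm into the bore (x of punch_tip in the frame of bracket between -0.009 and 0.009 m and z of punch_tip in the frame of bracket between 0.057 and 0.075 m and y of punch_tip in the frame of bracket between -0.01 and 0.06 m and y of pin in the frame of bracket above 0.036 m), for 0.05 s.
3. the pin has dropped into the catch tray (x of pin in the frame of tray_floor between -0.06 and 0.06 m and y of pin in the frame of tray_floor between -0.11 and 0.11 m and z of each of pin, pin_plain_end in the frame of tray_floor below 0.045 m), for 0.2 s.
At the end, for the whole second after the job is handed in: Pin at rest in the catch tray (middle within 60 mm across and 110 mm along of its centre, middle and plain end at most 45 mm above its floor), punch at rest in both cradle notches, either way round (handle centre within 15 mm along, 8 mm across, 6 mm in height, axis within 0.15 rad) (all of step 3 and x of punch in the frame of cradle_rest between -0.015 and 0.015 m and y of punch in the frame of cradle_rest between -0.008 and 0.008 m and z of punch in the frame of cradle_rest between -0.006 and 0.006 m and angle between the x axis of punch and the x axis of cradle, either way round below 0.15 rad and linear speed of each of pin, punch below 0.02 m/s); the robot touches nothing.
It fails at once if the fingers or the arm touch the pin (contact force between any of the fingers, the arm and pin above 0.5 N).
It fails at once if a bystander is moved more than 30 mm (distance of any of sorter, meter, screwdriver from where it was at the start of the episode above 0.03 m).
It also fails if it takes over 62 s, if anything falls off the work surface, if the arm or the gripper's body presses on something with over 40 N, if the wrist force passes 120 N, or if a joint passes its speed limit or range.

## Robot

A 6-joint arm with a two-finger parallel gripper is mounted at the origin on the work surface. World frame = base frame: x ahead of the robot, y to its left, z up, the work surface at z = 0. Lengths are in m, angles in rad, forces in N, time in s.
With the tool pointing down it reaches from about 0.275 to 1 m from the base axis. Payload 8.4 kg.
Tool frame: the origin (TCP) lies on the centre line of the jaws, within the pads' length; the fingertips stand 14 mm ahead of it and the grasp point (between the pads) lies 5 mm behind it; z points along the fingers, y is the line along which they close (so a half turn about z gives the same grasp; the last joint's range is limited). The gripper opens to 85 mm and grips with 20 to 120 N. Pads are 22 mm wide; open, the fingers measure 114 mm over their backs; the gripper's body (76 mm by 85 mm) begins 54 mm behind the grasp point. The pads swing forward as they close: fully open they stand 13 mm farther back than shut.
Start: joints at [-1.299, 0.353, 1.633, -0, 1.155, -0.002], TCP at [0.169, -0.602, 0.245] pointing down, gripper open.
Joint ranges: [-2.63, 2.63], [-0.92, 2.1], [0.06, 2.66], [-1.3, 4.44], [0, 2.69], [-3.02, 3.02]. Speed limits (rad/s): [2.22, 2.22, 2.79, 3.14, 3.14, 3.14].

## Interface

Orientations are given as a rotation vector (axis times angle).
In Python, from cell import status, camera, camera_info, r gives the robot as it stands. The module is installed in compiled form; this text tells all that it offers.
- The arm moves only by the shell command python3 -m pendant 'ROWS'. ROWS is JSON, a list that holds one entry, the list of rows, each a list of 7 numbers: the gripper's target within -1 to 1 (shut at 1, half-way at 0, fully open at -1), then the shift along the tool's x, y, z in cm, then the turn, a rotation vector about the tool's x, y, z in rad. In form: [[[fingers, x, y, z, wx, wy, wz], ...]]. A call has 1 to 8 rows; each row shifts and turns the commanded pose from where the row before left it, along the tool's axes as they then stand; what a row does not reach is not made up. A row lasts 1/10 s, in which the tool goes at most 50 mm and 8.59 degrees, less where a joint would pass 70% of its speed; a pose out of reach is approached as far as the arm can. A call with a gripper value outside its range is refused whole. The fingers move at their own pace and stop on an object; the grip force is fixed at half the most. Time passes only in rows, so rows that do not move let the fingers close. It gives the time, the measured TCP pose, the force, the opening and the grip force at its end, in the units of the state.
- status.state(): the state, without advancing time (a new reading comes with each control period).
- camera(name): name is "scene" or "top"; returns (picture, depth): 420x560x3 uint8, red, green, blue; 420x560 float32, m along the optical axis (not along the pixel's ray), 0 where there is no reading.
- camera_info(name): a dict with "K" (3x3 intrinsics, pixels), "k1" (the pictures are not rectified: a ray, as slopes to the right and down, at radius r is drawn at 1 + k1 r^2 times it, then the intrinsics apply), "pose" (4x4, takes a point from camera to world coordinates). Camera axes: x right, y down, z forward; pixel columns grow to the right and rows downward; lengths in m; the calibration is good to about 2 mm. A picture is of the moment at which its call begins. camera_info takes no time and is no camera call.
- r.close_job(): hands the job in; it is judged then, once.
The state is a dict: "clock": time; "qpos": joint angles; "joint_vel": joint speeds; "joint_efforts": joint torques, N m; "eef_pos": TCP position; "eef_rot": TCP orientation; "wrist_force": force on the tool from outside, world axes, zero at the start; "torque": the same for the moment, N m; "finger_gap": opening from 0.0 (shut) to 1.0 (fully open); "gripper_force": force on a finger pad.
Only numpy, scipy, OpenCV 4.12 (cv2) and the standard library are available. Lean on these libraries where they do the work, as an engineer would, in place of code of your own. Each camera call takes 0.05 s, during which the arm holds its last target. There are 200 camera calls.

## Working session

There is one attempt and no reset: what is moved stays moved. The work goes in short steps, Python scripts to look and compute and a shell command to move; the robot and the scene stay as the last step left them, time stands still between calls to the robot, and variables do not carry over. Pictures are saved under pics/ and viewed, at most 11 in all, crops included, and the job is handed in when it is done.

```bash
mkdir -p pics; cat > h.py <<'E'
import numpy as np, cv2
from cell import status, camera, camera_info, r
def cloud(name):
    im,d=camera(name); c=camera_info(name); K=np.array(c["K"]);k1=c["k1"];P=np.array(c["pose"])
    v,u=np.mgrid[0:420,0:560]
    xd=(u-K[0,2])/K[0,0]; yd=(v-K[1,2])/K[1,1]; rd=np.hypot(xd,yd); rr=rd.copy()
    for _ in range(20): rr=rd/(1+k1*rr**2)
    s=np.where(rd>0,rr/np.maximum(rd,1e-9),1)
    p=np.stack([xd*s*d,yd*s*d,d],-1)@P[:3,:3].T+P[:3,3]
    p[d==0]=np.nan
    return im,d,p
E
python3 - <<'E'
from h import *
for n in("scene","top"):
    im,d,p=cloud(n); np.savez(n+"0.npz",im=im,p=p)
    cv2.imwrite(f"pics/{n}0.png",im[...,::-1]); print(n,camera_info(n))
s=status.state(); print(s)
E
```

```text
scene {'K': array([[400.65879321,   0.        , 283.36549867],
       [  0.        , 400.65879321, 211.02746877],
       [  0.        ,   0.        ,   1.        ]]), 'k1': -0.05819111991990865, 'pose': array([[-0.67483741,  0.5806184 , -0.45549615,  0.90913304],
       [ 0.73796339,  0.53272151, -0.41426782,  0.32458045],
       [ 0.00212108, -0.61570291, -0.78797553,  0.77018686],
       [ 0.        ,  0.        ,  0.        ,  1.        ]])}
top {'K': array([[388.54234102,   0.        , 275.90599865],
       [  0.        , 388.54234102, 206.86505105],
       [  0.        ,   0.        ,   1.        ]]), 'k1': -0.022625123277627772, 'pose': array([[-0.01611411, -0.99565071,  0.09176056,  0.42343849],
       [-0.99975275,  0.0174506 ,  0.01378121, -0.05073244],
       [-0.01532255, -0.0915158 , -0.99568573,  1.15836756],
       [ 0.        ,  0.        ,  0.        ,  1.        ]])}
{'clock': 0.1, 'qpos': array([-1.29940327e+00,  3.53625759e-01,  1.63407796e+00,  2.92724041e-06,
        1.15519341e+00, -2.40453028e-03]), 'joint_vel': array([ 0.00126314, -0.00300146, -0.00225029,  0.00061612,  0.00268708,
        0.00016037]), 'joint_efforts': array([ 8.28985558e-04, -6.06355548e+01, -3.42821538e+01,  4.24030236e-05,
        4.06712774e-03, -2.18711091e-05]), 'eef_pos': array([ 0.16887878, -0.60131456,  0.24459968]), 'eef_rot': array([-3.11091915e+00, -4.28559826e-01,  2.70478466e-04]), 'wrist_force': array([ 0.79912113, -0.46520287,  0.41591463]), 'torque': array([-0.03117207,  0.04059088,  0.01296775]), 'gripper_force': 0.0, 'finger_gap': 1.0057859711519572}
```

View pics/top0.png

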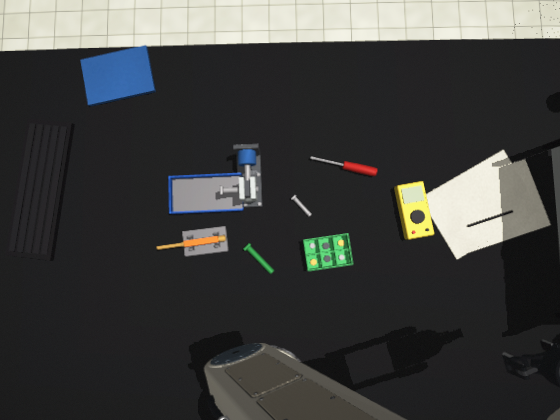

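View pics/scene0.png

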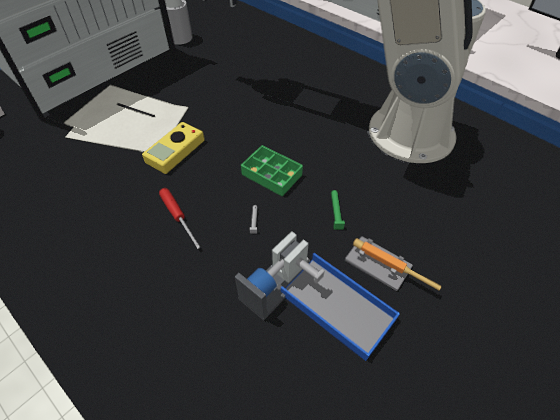

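The top view shows the clevis at about (248,188) with its tray to the left (+y world) and the pin's head at (222,190). The punch lies in its cradle at (205,241), nose left. The sorter is at (328,252), the meter at (415,210) and the screwdriver at (345,165), all clear of the line of work. The green and the small grey pins are the look-alikes.

```bash
python3 - <<'E'
from h import *
for n in("scene","top"):
    f=np.load(n+"0.npz"); im,p=f["im"],f["p"]; hsv=cv2.cvtColor(im,cv2.COLOR_RGB2HSV); H,S,V=[hsv[...,i].astype(int) for i in range(3)]
    x,y,z=p[...,0],p[...,1],p[...,2]
    print(n,"bench z",np.nanmedian(z[(x>.3)&(x<.7)&(abs(y)<.3)&(V<40)]))
    near=(x>.2)&(x<.75)&(y>-.05)&(y<.4)
    m=near&(H>8)&(H<22)&(S>140)&(V>90)
    q=p[m]; t=q[q[:,2]>.02]; 
    c=t[:,:2].mean(0); u,s,vt=np.linalg.svd(t[:,:2]-c); a=vt[0]*np.sign(vt[0,1]); pr=(t[:,:2]-c)@a
    print(" punch n",len(t),"c",c,"dir",a,"yaw",np.arctan2(a[1],a[0]),"ends",c+a*pr.min(),c+a*pr.max(),"zmax",np.percentile(t[:,2],95), "perp", np.percentile((t[:,:2]-c)@vt[1],[2,98]))
    b=near&(H>100)&(H<125)&(S>120)&(V>60)&(z>.022)&(z<.036)
    rect=cv2.minAreaRect((p[b][:,:2]*1000).astype(np.float32)); print(" tray",rect, cv2.boxPoints(rect).round(1).tolist())
    tp=near&(abs(z-.096)<.006)&(x<.9); q=p[tp]; print(" z96 pts",len(q), (cv2.minAreaRect((q[:,:2]*1000).astype(np.float32))), q.mean(0))
    g=near&(S<60)&(V>50)&(z>.005)&(z<.018)&(y>.12)&(x<.45); q=p[g]; print(" cradle base",len(q),q.mean(0),cv2.minAreaRect((q[:,:2]*1000).astype(np.float32)))
E
```

```text
scene bench z 0.0015642423541798456
 punch n 493 c [0.43578674 0.18233746] dir [-0.1270334   0.99189844] yaw 1.6981738973402094 ends [0.44444357 0.11474346] [0.42904261 0.23499684] zmax 0.04650675531354833 perp [-0.00652614  0.01084495]
 tray ((573.9139404296875, 170.3378448486328), (113.0268325805664, 215.839599609375), 1.0110589265823364) [[515.5, 277.20001220703125], [519.2999877929688, 61.400001525878906], [632.2999877929688, 63.400001525878906], [628.5, 279.20001220703125]]
 z96 pts 861 ((623.104736328125, 43.268550872802734), (153.5642547607422, 70.87864685058594), 0.5061942338943481) [0.62717047 0.04415026 0.09576739]
 cradle base 436 [0.4296638  0.19148352 0.01353108] ((421.2272033691406, 180.2090606689453), (59.37323760986328, 120.0366439819336), 1.493923544883728)
top bench z -0.00020597206488326414
 punch n 330 c [0.4295375  0.20053601] dir [-0.12762032  0.9918231 ] yaw 1.6987656363123633 ends [0.440623   0.11438319] [0.41533615 0.31090425] zmax 0.04597789793333334 perp [-0.00790833  0.00807532]
 tray ((574.6287841796875, 173.336669921875), (110.64158630371094, 212.27601623535156), 1.6946771144866943) [[516.2000122070312, 277.79998779296875], [522.5, 65.5999984741211], [633.0999755859375, 68.9000015258789], [626.7999877929688, 281.1000061035156]]
 z96 pts 414 ((624.3936157226562, 44.839599609375), (152.1559295654297, 67.32259368896484), 2.0292575359344482) [0.62476445 0.04583868 0.09564224]
 cradle base 402 [0.41524021 0.18196129 0.011615  ] ((423.1229553222656, 179.94479370117188), (57.96491622924805, 120.5772705078125), 4.440129280090332)
```

```bash
python3 - <<'E'
from h import *
f=np.load("top0.npz"); a=f["im"][125:265,150:285]; g=np.load("scene0.npz")["im"][225:325,225:355]
a=cv2.resize(a,None,fx=4,fy=4,interpolation=cv2.INTER_CUBIC)
cv2.imwrite("pics/crop0.png",a[...,::-1]); cv2.imwrite("pics/crop1.png",cv2.resize(g,None,fx=5,fy=5,interpolation=cv2.INTER_CUBIC)[...,::-1])
E
```

```text
(no output)
```

View pics/crop0.png

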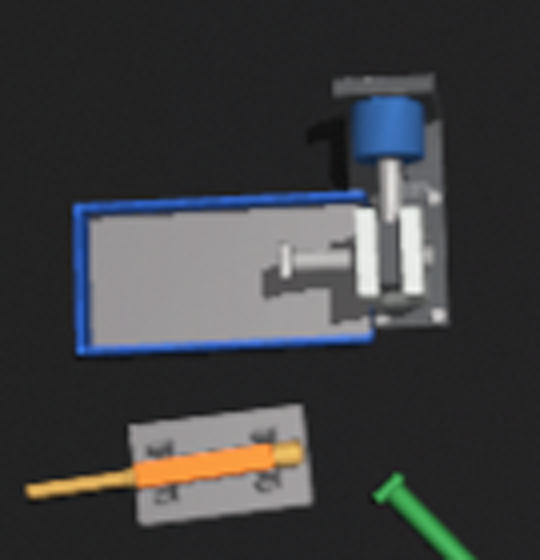

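The crop shows the orange handle running from (134,472) to (273,455) with its nose to the left. The cradle base corners are at (130,425) and (313,503). The pin's head is at (286,260), and its plain end sticks out at (428,255).

```bash
cat >> h.py <<'E'
from scipy.spatial.transform import Rotation as R
def delta(t,yaw):
    """remaining move to TCP t with tool y at world angle yaw, tool z down"""
    s=status.state(); A=R.from_rotvec(s["eef_rot"]).as_matrix()
    z=np.array([0,0,-1.]);y=np.array([np.cos(yaw),np.sin(yaw),0]);B=np.stack([np.cross(y,z),y,z],1)
    print("t %.2f"%s["clock"],"pos",s["eef_pos"].round(4),"d_tool cm",(A.T@(np.array(t)-s["eef_pos"])*100).round(2),"rot",R.from_matrix(A.T@B).as_rotvec().round(4),"F",s["wrist_force"].round(1),"gap %.3f"%s["finger_gap"],"q",s["qpos"].round(2))
E
python3 - <<'E'
from h import *
for n in("scene","top"):
    f=np.load(n+"0.npz"); im,p=f["im"],f["p"]; hsv=cv2.cvtColor(im,cv2.COLOR_RGB2HSV); H,S,V=[hsv[...,i].astype(int) for i in range(3)]
    x,y,z=p[...,0],p[...,1],p[...,2]
    near=(x>.35)&(x<.5)&(y>.05)&(y<.4)&(z>.02)
    for lab,m in(("handle",near&(H<=15)&(S>150)&(V>150)&(z>.040)),("brass",near&(H>15)&(H<28)&(S>100)&(z>.025))):
        t=p[m]; a=np.array([-.1275,.9918]); b=np.array([.9918,.1275])
        pa=t[:,:2]@a; pb=t[:,:2]@b; c=(np.percentile(pa,[1,99])).mean()*a+np.median(pb)*b
        print(n,lab,len(t),"along",np.percentile(pa,[1,99]).round(4),"lat",np.percentile(pb,[2,50,98]).round(4),"centre",c.round(4),"z",np.percentile(t[:,2],[50,95]).round(4), np.unique(H[m]))
E
python3 -m pendant '[[[-1,2.7,-4,0,0,0,0],[-1,2.7,-4,0,0,0,0],[-1,2.7,-4,0,0,0,0],[-1,2.7,-4,0,0,0,0],[-1,2.7,-4,0,0,0,0],[-1,2.7,-4,0,0,0,0],[-1,2.7,-4,0,0,0,0],[-1,2.7,-4,0,0,0,0]]]'
python3 -m pendant '[[[-1,2.7,-4,0,0,0,0],[-1,2.7,-4,0,0,0,0],[-1,2.7,-4,0,0,0,0],[-1,2.7,-4,0,0,0,0],[-1,2.7,-4,0,0,0,0],[-1,2.7,-4,0,0,0,0],[-1,2.7,-4,0,0,0,0],[-1,2.7,-4,0,0,0,0]]]'
python3 -m pendant '[[[-1,0,0,0,0,0,-0.14],[-1,0,0,0,0,0,-0.14],[-1,0,0,0,0,0,-0.14],[-1,0,0,0,0,0,-0.14],[-1,0,0,0,0,0,-0.14],[-1,0,0,0,0,0,-0.14],[-1,0,0,0,0,0,-0.14],[-1,0,0,0,0,0,-0.14]]]'
python3 -c "
from h import *
delta([.4295,.1805,.15],.1277)"
```

```text
scene handle 341 along [0.0752 0.1721] lat [0.445  0.4541 0.4611] centre [0.4346 0.1806] z [0.0445 0.0466] [12 13 14 15]
scene brass 268 along [0.0544 0.2524] lat [0.4472 0.4546 0.46  ] centre [0.4313 0.2101] z [0.0396 0.0447] [16 17 18 19 20 21]
top handle 172 along [0.0779 0.1738] lat [0.4439 0.4521 0.4594] centre [0.4323 0.1825] z [0.0431 0.0468] [11 12 13 14 15]
top brass 133 along [0.0575 0.2543] lat [0.4454 0.4515 0.4582] centre [0.4279 0.2122] z [0.0384 0.0436] [16 17 18 19 20]
clock: 0.9
eef_pos: [0.2904, -0.2334, 0.2452]
eef_rot: [3.112, 0.428, 0.0]
wrist_force: [1.7, 0.2, 0.5]
finger_gap: 1.003
gripper_force: 0.0
clock: 1.7
eef_pos: [0.4119, 0.1335, 0.2453]
eef_rot: [3.112, 0.43, 0.0]
wrist_force: [0.2, -0.7, 0.4]
finger_gap: 0.999
gripper_force: 0.0
clock: 2.5
eef_pos: [0.4116, 0.1312, 0.2451]
eef_rot: [-2.403, -2.023, 0.001]
wrist_force: [-0.1, -0.1, -0.3]
finger_gap: 0.998
gripper_force: 0.0
t 2.50 pos [0.4116 0.1312 0.2451] d_tool cm [5.17 0.93 9.5 ] rot [-5.000e-04  2.000e-04 -2.989e-01] F [-0.1 -0.1 -0.3] gap 0.998 q [ 0.31  0.05  2.02 -0.    1.07  0.48]
```

```bash
python3 -m pendant '[[[-1,0,0,0,0,0,-0.1],[-1,0,0,0,0,0,-0.1],[-1,0,0,0,0,0,-0.1],[-1,0,0,3,0,0,0],[-1,0,0,3,0,0,0],[-1,0,0,3,0,0,0],[-1,0,0,0,0,0,0]]]'
python3 - <<'E'
from h import *
delta([.4335,.1807,.030],.1277)
c=camera_info("top");K=c["K"];P=c["pose"]
def ray(u,v,h):
    d=cv2.undistortPoints(np.array([[[u,v]]],float),K,np.array([c["k1"],0,0,0.]))[0,0]
    w=P[:3,:3]@np.array([d[0],d[1],1]); return P[:3,3]+w*(h-P[2,3])/w[2]
q=np.array([ray(150+a/4-.5,125+b/4-.5,.012) for a,b in((130,425),(302,406),(313,503),(140,525))])[:,:2]
print(q.round(4).tolist(),"cradle",q.mean(0), "dir",q[0]-q[1],q[3]-q[2])
E
```

```text
clock: 3.2
eef_pos: [0.4092, 0.1304, 0.1523]
eef_rot: [-2.078, -2.351, 0.009]
wrist_force: [-0.7, -0.7, 0.7]
finger_gap: 1.004
gripper_force: 0.0
t 3.20 pos [0.4092 0.1304 0.1523] d_tool cm [ 4.71  3.11 12.21] rot [-0.0065  0.0012 -0.0047] F [-0.7 -0.7  0.7] gap 1.004 q [0.31 0.18 2.12 0.   0.85 0.18]
[[0.4629, 0.2444], [0.4749, 0.1166], [0.4035, 0.1088], [0.3893, 0.2366]] cradle [0.43264557 0.17659284] dir [-0.01197719  0.12780942] [-0.01420371  0.12781022]
```

```bash
python3 -m pendant '[[[-1,2.3,1.5,0,0,0,0],[-1,2.4,1.6,0,0,0,0],[-1,0,0,3,0,0,0],[-1,0,0,3,0,0,0],[-1,0,0,0,0,0,0]]]'
python3 -c "
from h import *
delta([.4335,.1800,.030],.1277)"
```

```text
clock: 3.7
eef_pos: [0.4353, 0.1812, 0.0938]
eef_rot: [-2.079, -2.353, 0.007]
wrist_force: [-0.4, -0.5, 0.6]
finger_gap: 1.001
gripper_force: 0.0
t 3.70 pos [0.4353 0.1812 0.0938] d_tool cm [-0.09 -0.16  6.38] rot [-0.0045  0.0012 -0.0043] F [-0.4 -0.5  0.6] gap 1.001 q [ 0.39  0.34  2.08 -0.    0.73  0.27]
```

```bash
python3 -m pendant '[[[-1,-0.1,-0.2,2.2,-0.005,0,-0.005],[-1,0,0,2.2,0,0,0],[-1,0,0,1.9,0,0,0],[-1,0,0,0,0,0,0],[1,0,0,0,0,0,0],[1,0,0,0,0,0,0],[1,0,0,0,0,0,0],[1,0,0,0,0,0,0]]]'
python3 -m pendant '[[[1,0,0,0,0,0,0],[1,0,0,0,0,0,0],[1,0,0,0,0,0,0]]]'
python3 -c "
from h import *
delta([.4335,.1800,.030],.1277)"
```

```text
clock: 4.5
eef_pos: [0.4357, 0.1807, 0.0331]
eef_rot: [2.072, 2.356, 0.008]
wrist_force: [-1.3, 0.1, -0.4]
finger_gap: 0.33
gripper_force: 0.0
clock: 4.8
eef_pos: [0.4347, 0.1804, 0.033]
eef_rot: [2.074, 2.356, 0.005]
wrist_force: [-4.4, -1.4, 13.2]
finger_gap: 0.198
gripper_force: 58.6
t 4.80 pos [0.4347 0.1804 0.033 ] d_tool cm [-0.03 -0.13  0.3 ] rot [ 0.0041 -0.0001 -0.0007] F [-4.4 -1.4 13.2] gap 0.198 q [ 0.39  0.45  2.11 -0.    0.58  0.27]
```

Gripped at a gap of 0.198, which is about 17 mm. Lifting now.

```bash
python3 -m pendant '[[[1,0,0,-1,0,0,0],[1,0,0,-3,0,0,0],[1,0,0,-4,0,0,0],[1,0,0,-4,0,0,0],[1,0,0,-3,0,0,0],[1,0,0,0,0,0,0],[1,0,0,0,0,0,0]]]'
python3 - <<'E'
from h import *
delta([.4347,.1804,.18],.1277)
for n in("scene","top"):
    im,d,p=cloud(n); hsv=cv2.cvtColor(im,cv2.COLOR_RGB2HSV); H,S,V=[hsv[...,i].astype(int) for i in range(3)]
    x,y,z=p[...,0],p[...,1],p[...,2]
    m=(x>.3)&(x<.55)&(y>.05)&(y<.4)&(z>.1)&(H>15)&(H<28)&(S>100)&(y>.23)
    t=p[m]; c=t.mean(0); u,s,vt=np.linalg.svd(t-c,full_matrices=False); a=vt[0]*np.sign(vt[0,1])
    pr=(t-c)@a; print(n,len(t),"nose c",c.round(4),"dir",a.round(4),"ang",np.arctan2(a[1],a[0]).round(4),"end",(c+a*np.percentile(pr,99)).round(4), "lat spread",np.percentile((t-c)@vt[1],[5,95]))
    cv2.imwrite(f"pics/{n}1.png",im[...,::-1])
E
```

```text
clock: 5.5
eef_pos: [0.4343, 0.1803, 0.1825]
eef_rot: [2.072, 2.356, 0.007]
wrist_force: [-0.7, -0.4, -3.9]
finger_gap: 0.201
gripper_force: 60.0
t 5.50 pos [0.4343 0.1803 0.1825] d_tool cm [0.   0.04 0.25] rot [ 0.006  -0.0002  0.0003] F [-0.7 -0.4 -3.9] gap 0.201 q [ 0.39  0.19  2.02 -0.    0.93  0.26]
scene 271 nose c [0.4251 0.2687 0.1881] dir [-0.124   0.9922 -0.0088] ang 1.6952 end [0.4202 0.3079 0.1878] lat spread [-0.00440677  0.00465209]<stdin>:7: RuntimeWarning: Mean of empty slice.
  ret = um.true_divide(
Traceback (most recent call last):
IndexError: index 0 is out of bounds for axis 0 with size 0
```

View pics/scene1.png

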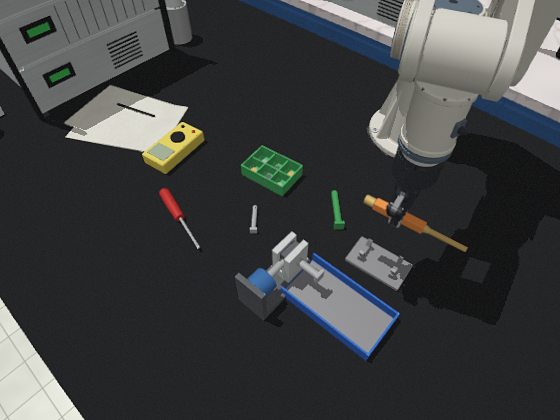

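The punch hangs level and in line with the tool: its nose tip is near (466,249), and the cradle is empty at (380,262). Next, over to the clevis.

```bash
python3 -m pendant '[[[1,0,0,0,0.003,0,0.1],[1,-3.9,1.7,0,0,0,0],[1,-3.9,1.7,0,0,0,0],[1,-3.9,1.7,0,0,0,0],[1,-3.9,1.7,0,0,0,0],[1,-3.9,1.7,0,0,0,0],[1,-3.9,1.7,0,0,0,0],[1,-3.9,1.7,0,0,0,0]]]'
python3 -m pendant '[[[1,-3.9,1.7,0,0,0,0],[1,0,0,3,0,0,0],[1,0,0,3,0,0,0],[1,0,0,0,0,0,0],[1,0,0,0,0,0,0]]]'
python3 - <<'E'
from h import *
delta([.5825,-.1315,.065],.026)
for n in("scene","top"):
    im,d,p=cloud(n); np.savez(n+"2.npz",im=im,p=p)
a=np.load("top2.npz")["im"][125:275,200:350]; g=np.load("scene2.npz")["im"][190:330,200:360]
a=cv2.resize(a,(400,400),interpolation=cv2.INTER_CUBIC); g=cv2.resize(g,(400,350),interpolation=cv2.INTER_CUBIC)
o=np.zeros((400,800,3),np.uint8); o[:,:400]=a; o[:350,400:]=g; cv2.imwrite("pics/both2.png",o[...,::-1])
E
```

```text
clock: 6.4
eef_pos: [0.5604, -0.0908, 0.1801]
eef_rot: [-2.189, -2.251, 0.001]
wrist_force: [0.9, 0.0, -3.3]
finger_gap: 0.199
gripper_force: 59.8
clock: 6.9
eef_pos: [0.5781, -0.1273, 0.121]
eef_rot: [-2.188, -2.251, 0.001]
wrist_force: [-1.0, 0.1, -2.4]
finger_gap: 0.197
gripper_force: 59.8
t 6.90 pos [ 0.5781 -0.1273  0.121 ] d_tool cm [-0.44  0.44  5.59] rot [-0.0018 -0.0013  0.0021] F [-1.   0.1 -2.4] gap 0.197 q [-0.22  0.45  1.81  0.    0.89 -0.25]
```

View pics/both2.png

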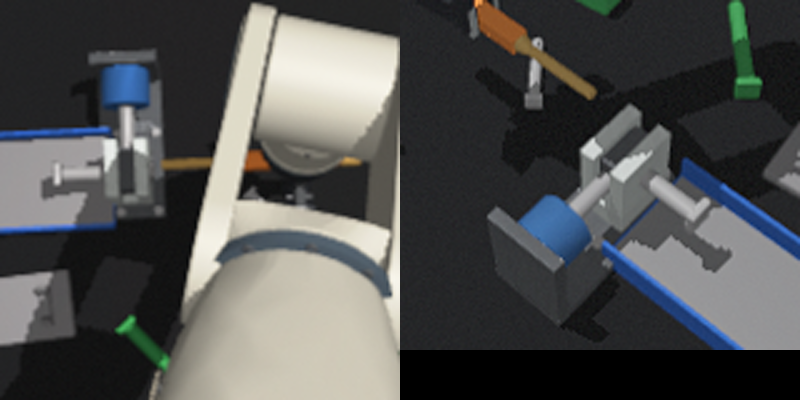

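The left half shows the nose at (165–240,162) in line with the pin's shank at about (85,172). In the right half the tip hangs at (592,95), short of the clevis. I'll measure the nose and the pin shank in the same view, so that calibration error cancels.

```bash
python3 - <<'E'
from h import *
o=np.array([.578,.0435]);ps=.026;ex=np.array([np.cos(ps),np.sin(ps)]);ey=np.array([-ex[1],ex[0]])
for n in("scene","top"):
    f=np.load(n+"2.npz"); im,p=f["im"],f["p"]; hsv=cv2.cvtColor(im,cv2.COLOR_RGB2HSV); H,S,V=[hsv[...,i].astype(int) for i in range(3)]
    bx=(p[...,:2]-o)@ex; by=(p[...,:2]-o)@ey; z=p[...,2]
    def rep(l,m):
        m=cv2.morphologyEx(m.astype(np.uint8),cv2.MORPH_OPEN,np.ones((1,1)))>0
        if m.sum()<5: print(n,l,"few",m.sum());return
        k=np.polyfit(by[m],bx[m],1); print(n,l,m.sum(),"bx",np.percentile(bx[m],[3,50,97]).round(4),"by",np.percentile(by[m],[1,99]).round(4),"z",np.percentile(z[m],[3,50,97]).round(4),"slope",k[0].round(4))
    rep("nose",(H>12)&(H<28)&(S>90)&(z>.1)&(z<.135)&(by>-.12)&(by<0)&(abs(bx)<.04))
    rep("shank",(S<60)&(V>70)&(z>.058)&(z<.08)&(by>.027)&(by<.060)&(abs(bx)<.016))
    rep("head",(S<60)&(V>70)&(z>.05)&(z<.085)&(by>.065)&(by<.1)&(abs(bx)<.03))
    rep("cheektops",(z>.091)&(z<.1)&(abs(by)<.03)&(abs(bx)<.036)&(V>100))
    b=(H>100)&(H<125)&(S>120)&(z>.02)&(z<.036)&(by>.06)&(by<.2)
    rep("rim-",b&(bx<0)); rep("rim+",b&(bx>0))
E
```

```text
scene nose 189 bx [-0.0075 -0.0017  0.002 ] by [-0.1198 -0.0401] z [0.1215 0.127  0.1301] slope -0.012
scene shank 126 bx [-0.0071  0.002   0.0072] by [0.0278 0.0596] z [0.066  0.0734 0.0763] slope -0.009
scene head 99 bx [-0.0108  0.002   0.011 ] by [0.0653 0.0773] z [0.058  0.0747 0.0806] slope -0.2177
scene cheektops 390 bx [-0.0278  0.0005  0.0287] by [-0.0238  0.0203] z [0.0921 0.097  0.0992] slope -0.0172
scene rim- 297 bx [-0.0565 -0.0527 -0.0507] by [0.0614 0.1981] z [0.0206 0.0292 0.0337] slope 0.0109
scene rim+ 272 bx [0.0506 0.0535 0.0552] by [0.0616 0.1985] z [0.0206 0.0294 0.0337] slope 0.0058
top nose 71 bx [-0.0078 -0.0034  0.0017] by [-0.0874 -0.0407] z [0.1221 0.1271 0.1314] slope 0.022
top shank 63 bx [-0.0079 -0.0008  0.0064] by [0.0273 0.0588] z [0.0649 0.0711 0.0749] slope -0.0247
top head 46 bx [-0.0116 -0.0019  0.0092] by [0.0658 0.0805] z [0.0617 0.0738 0.0801] slope -0.0062
top cheektops 192 bx [-0.0284  0.0007  0.0276] by [-0.0208  0.0224] z [0.0925 0.0959 0.0994] slope -0.0998
top rim- 58 bx [-0.0555 -0.0544 -0.0526] by [0.0619 0.198 ] z [0.021  0.0291 0.0323] slope 0.0008
top rim+ 88 bx [0.0503 0.0521 0.0548] by [0.0629 0.1988] z [0.0225 0.0294 0.0332] slope -0.0062
```

```bash
python3 -m pendant '[[[1,0,0.35,1.5,0,0,0.002],[1,0,0,2,0,0,0],[1,0,0,2.05,0,0,0],[1,0,0,0,0,0,0],[1,0.6,0,0,0,0,0],[1,0,0,0,0,0,0],[1,0,0,0,0,0,0]]]'
python3 - <<'E'
from h import *
delta([.5815,-.1213,.065],.025)
o=np.array([.578,.0435]);ps=.025;ex=np.array([np.cos(ps),np.sin(ps)]);ey=np.array([-ex[1],ex[0]])
for n in("scene","top"):
    im,d,p=cloud(n); hsv=cv2.cvtColor(im,cv2.COLOR_RGB2HSV); H,S,V=[hsv[...,i].astype(int) for i in range(3)]
    bx=(p[...,:2]-o)@ex; by=(p[...,:2]-o)@ey; z=p[...,2]
    m=(H>12)&(H<28)&(S>90)&(z>.05)&(z<.08)&(by>-.12)&(by<0)&(abs(bx)<.03)
    print(n,m.sum(),np.percentile(bx[m],[3,50,97]).round(4),np.percentile(by[m],[1,99]).round(4),np.percentile(z[m],[3,50,97]).round(4),np.polyfit(by[m],bx[m],1)[0],np.polyfit(by[m],z[m],1)[0])
    if n=="scene": cv2.imwrite("pics/s3.png",cv2.resize(im[190:310,200:340],None,fx=5,fy=5,interpolation=cv2.INTER_CUBIC)[...,::-1])
E
```

```text
clock: 7.7
eef_pos: [0.5836, -0.1214, 0.0681]
eef_rot: [2.19, 2.249, 0.004]
wrist_force: [0.9, 0.2, -3.9]
finger_gap: 0.2
gripper_force: 59.8
t 7.70 pos [ 0.5836 -0.1214  0.0681] d_tool cm [ 0.01 -0.21  0.31] rot [0.0039 0.0001 0.0015] F [ 0.9  0.2 -3.9] gap 0.200 q [-0.21  0.52  1.83  0.    0.79 -0.24]
scene 189 [-0.0022  0.004   0.01  ] [-0.1195 -0.0371] [0.0695 0.0744 0.0792] -0.0178694398746276 -0.025890189158663365
top 57 [-0.0025  0.0012  0.0061] [-0.0978 -0.0324] [0.0683 0.0724 0.0772] 0.018207413841525077 0.04072606598369626
```

View pics/s3.png

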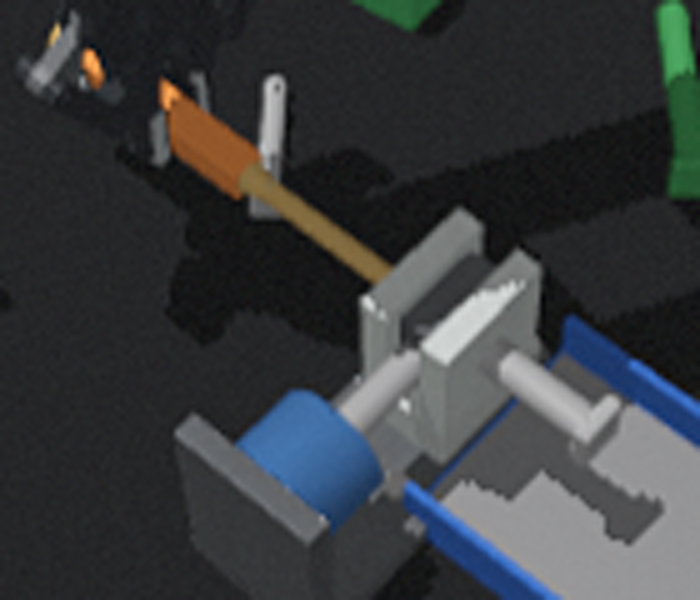

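The nose (380,275) is just behind the near cheek and in line with the bore. A trim of 2 mm sideways and 3 mm down comes first, then the push.

```bash
python3 -m pendant '[[[1,0,-0.2,0.3,0.003,0,0],[1,0,0,0,0,0,0],[1,0,0,0,0,0,0]]]'; python3 -c "
from h import *
delta([.5815,-.1213,.065],.025)"
python3 -m pendant '[[[1,0.4,0,0,0,0,0],[1,0.4,0,0,0,0,0],[1,0.4,0,0,0,0,0],[1,0.4,0,0,0,0,0],[1,0,0,0,0,0,0]]]'; python3 -c "
from h import *
delta([.5815,-.1053,.065],.025)"
```

```text
clock: 8.1
eef_pos: [0.5805, -0.1216, 0.0639]
eef_rot: [-2.192, -2.249, 0.001]
wrist_force: [1.5, 0.6, -3.5]
finger_gap: 0.196
gripper_force: 59.8
t 8.10 pos [ 0.5805 -0.1216  0.0639] d_tool cm [ 0.03  0.1  -0.11] rot [-0.0013 -0.0004  0.0009] F [ 1.5  0.6 -3.5] gap 0.196 q [-0.21  0.53  1.83  0.    0.78 -0.24]
clock: 8.6
eef_pos: [0.5805, -0.1056, 0.0641]
eef_rot: [-2.192, -2.25, 0.001]
wrist_force: [0.5, -2.6, -3.4]
finger_gap: 0.197
gripper_force: 59.9
t 8.60 pos [ 0.5805 -0.1056  0.0641] d_tool cm [ 0.03  0.1  -0.09] rot [-0.0005  0.0003  0.0013] F [ 0.5 -2.6 -3.4] gap 0.197 q [-0.18  0.52  1.84 -0.    0.78 -0.21]
```

```bash
python3 -m pendant '[[[1,0.4,0.05,-0.05,0,0,0],[1,0.4,0,0,0,0,0],[1,0.4,0,0,0,0,0],[1,0.4,0,0,0,0,0],[1,0,0,0,0,0,0]]]'; python3 -c "
from h import *
delta([.5815,-.0893,.065],.025)
for n in('scene',):
    im,d,p=cloud(n); cv2.imwrite('pics/s4.png',cv2.resize(im[190:310,200:340],None,fx=5,fy=5,interpolation=cv2.INTER_CUBIC)[...,::-1])"
```

```text
clock: 9.1
eef_pos: [0.5802, -0.0895, 0.0644]
eef_rot: [-2.191, -2.25, 0.001]
wrist_force: [-0.3, -1.2, -3.7]
finger_gap: 0.196
gripper_force: 59.8
t 9.10 pos [ 0.5802 -0.0895  0.0644] d_tool cm [ 0.02  0.13 -0.06] rot [-0.0013 -0.0001  0.0013] F [-0.3 -1.2 -3.7] gap 0.196 q [-0.16  0.52  1.84 -0.    0.78 -0.18]
```

View pics/s4.png

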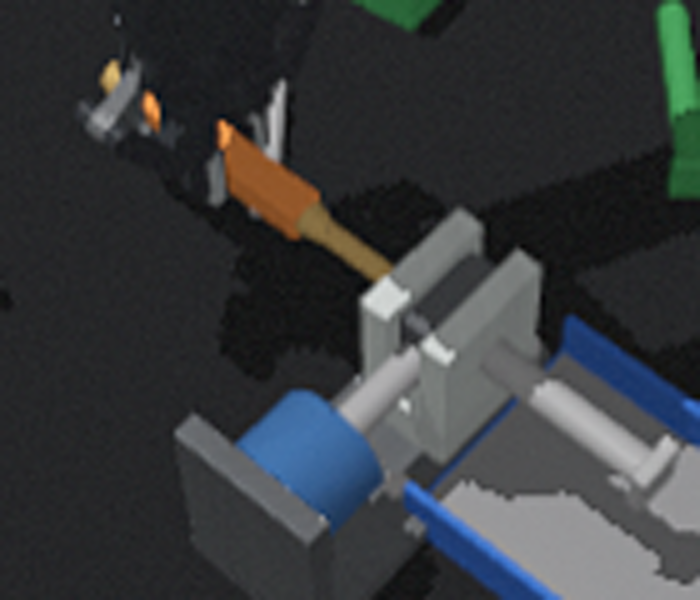

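The pin is moving: its head has gone from (610,420) to (665,460), and the nose is in the bore. I'll keep pushing.

```bash
python3 -m pendant '[[[1,0.4,0.03,0,0,0,0],[1,0.4,0,0,0,0,0],[1,0.4,0,0,0,0,0],[1,0.4,0,0,0,0,0],[1,0.4,0,0,0,0,0],[1,0.4,0,0,0,0,0],[1,0.4,0,0,0,0,0],[1,0.2,0,0,0,0,0]]]'; python3 -m pendant '[[[1,0,0,0,0,0,0],[1,0,0,0,0,0,0]]]'; python3 -c "
from h import *
delta([.5812,-.0593,.065],.025)
for n in('scene',):
    im,d,p=cloud(n); cv2.imwrite('pics/s5.png',cv2.resize(im[190:330,200:360],None,fx=4,fy=4,interpolation=cv2.INTER_CUBIC)[...,::-1])"
```

```text
clock: 9.95
eef_pos: [0.5799, -0.059, 0.0644]
eef_rot: [-2.191, -2.25, 0.001]
wrist_force: [-0.3, -1.6, -3.5]
finger_gap: 0.194
gripper_force: 59.8
clock: 10.15
eef_pos: [0.5799, -0.0595, 0.0644]
eef_rot: [-2.192, -2.25, 0.001]
wrist_force: [0.4, -0.8, -3.6]
finger_gap: 0.199
gripper_force: 59.8
t 10.15 pos [ 0.5799 -0.0595  0.0644] d_tool cm [ 0.02  0.13 -0.06] rot [-0.0011 -0.0004  0.0011] F [ 0.4 -0.8 -3.6] gap 0.199 q [-0.1   0.52  1.85  0.    0.77 -0.13]
```

View pics/s5.png

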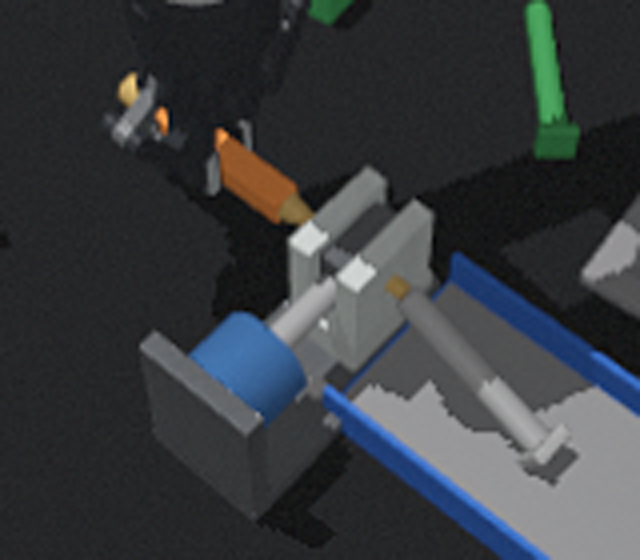

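The pin has left the bore. It leans with its head on the tray floor at (550,445) and its plain end on the nose at (395,287). Withdrawing should drop it.

```bash
python3 -m pendant '[[[1,-1.5,0,0,0,0,0],[1,-2,0,0,0,0,0],[1,-2,0,0,0,0,0],[1,-2,0,0,0,0,0],[1,-1.5,0,0,0,0,0],[1,0,0,0,0,0,0],[1,0,0,0,0,0,0],[1,0,0,0,0,0,0]]]';  python3 - <<'E'
from h import *
delta([.5825,-.15,.065],.025)
o=np.array([.5777,.0435]);ps=.025;ex=np.array([np.cos(ps),np.sin(ps)]);ey=np.array([-ex[1],ex[0]])
im,d,p=cloud('scene'); cv2.imwrite('pics/s6.png',cv2.resize(im[190:330,200:360],None,fx=4,fy=4,interpolation=cv2.INTER_CUBIC)[...,::-1])
bx=(p[...,:2]-o)@ex; by=(p[...,:2]-o)@ey; z=p[...,2]
m=(abs(bx)<.045)&(by>.03)&(by<.22)&(z>.014)
print(m.sum(),"by",np.percentile(by[m],[1,50,99]),"bx",np.percentile(bx[m],[1,50,99]),"z",np.percentile(z[m],[1,50,99]))
E
```

```text
clock: 11.0
eef_pos: [0.582, -0.1491, 0.0643]
eef_rot: [-2.191, -2.249, 0.001]
wrist_force: [-0.6, 0.2, -3.1]
finger_gap: 0.197
gripper_force: 59.8
t 11.00 pos [ 0.582  -0.1491  0.0643] d_tool cm [-0.09  0.04 -0.07] rot [-0.0014 -0.0007  0.0011] F [-0.6  0.2 -3.1] gap 0.197 q [-0.25  0.54  1.81  0.    0.79 -0.28]
418 by [0.0310788  0.08175594 0.12673994] bx [-0.00820443  0.00309541  0.01222762] z [0.01780765 0.03725308 0.05676285]
```

View pics/s6.png

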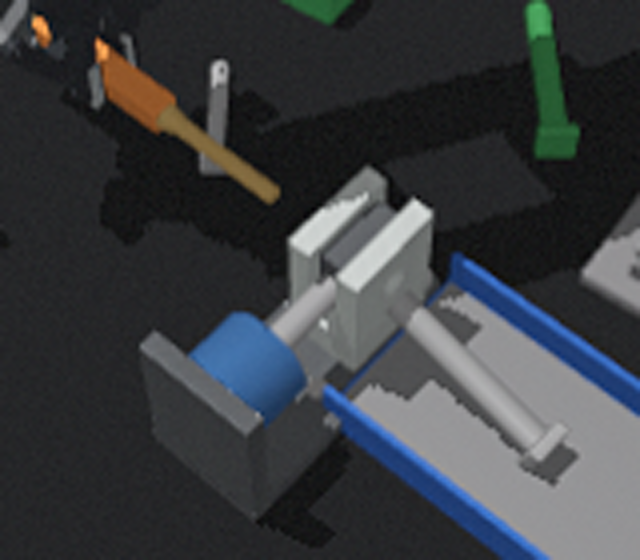

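```bash
cat > pin.py <<'E'
from h import *
o=np.array([.5777,.0435]);ps=.025;ex=np.array([np.cos(ps),np.sin(ps)]);ey=np.array([-ex[1],ex[0]])
for n in("scene","top"):
    im,d,p=cloud(n)
    bx=(p[...,:2]-o)@ex; by=(p[...,:2]-o)@ey; z=p[...,2]
    m=(abs(bx)<.045)&(by>.026)&(by<.22)&(z>.014)
    q=np.stack([bx[m],by[m],z[m]],1)
    for a in np.arange(.02,.2,.01):
        t=q[(q[:,1]>=a)&(q[:,1]<a+.01)]
        if len(t)>3: print(n,"by %.2f"%a,len(t),"ztop %.4f"%np.percentile(t[:,2],92),"bx",np.percentile(t[:,0],[5,95]).round(3))
    print(n,"by max",np.percentile(q[:,1],99.5))
E
python3 pin.py
```

```text
scene by 0.02 17 ztop 0.0590 bx [-0.005  0.005]
scene by 0.03 40 ztop 0.0568 bx [-0.006  0.006]
scene by 0.04 39 ztop 0.0527 bx [-0.006  0.006]
scene by 0.05 39 ztop 0.0505 bx [-0.005  0.006]
scene by 0.06 42 ztop 0.0478 bx [-0.005  0.007]
scene by 0.07 38 ztop 0.0436 bx [-0.005  0.007]
scene by 0.08 42 ztop 0.0403 bx [-0.004  0.007]
scene by 0.09 42 ztop 0.0364 bx [-0.005  0.008]
scene by 0.10 39 ztop 0.0336 bx [-0.004  0.008]
scene by 0.11 44 ztop 0.0314 bx [-0.004  0.012]
scene by 0.12 50 ztop 0.0322 bx [-0.008  0.012]
scene by max 0.1274985770189967
top by 0.02 5 ztop 0.0583 bx [-0.007  0.004]
top by 0.03 15 ztop 0.0562 bx [-0.006  0.005]
top by 0.04 20 ztop 0.0535 bx [-0.008  0.006]
top by 0.05 20 ztop 0.0492 bx [-0.007  0.007]
top by 0.06 15 ztop 0.0460 bx [-0.007  0.005]
top by 0.07 15 ztop 0.0434 bx [-0.006  0.006]
top by 0.08 19 ztop 0.0413 bx [-0.006  0.006]
top by 0.09 19 ztop 0.0377 bx [-0.007  0.008]
top by 0.10 17 ztop 0.0337 bx [-0.006  0.006]
top by 0.11 16 ztop 0.0300 bx [-0.006  0.007]
top by 0.12 34 ztop 0.0298 bx [-0.01   0.012]
top by max 0.129760344702801
```

The pin is jammed leaning on the clevis face: its head is on the floor and its plain end centre is about 51 mm high, just over the limit. I'll nudge it off with the nose, pitched slightly down through the bore.

```bash
cat > tip.py <<'E'
from h import *
s=status.state(); A=R.from_rotvec(s["eef_rot"]).as_matrix(); o=np.array([.5777,.0435,0])
B=R.from_euler('z',.025).as_matrix(); t=s["eef_pos"]+A@np.array([.13,0,-.001])
print("t %.2f"%s["clock"],"tip in bracket mm",(B.T@(t-o)*1000).round(1),"axis",(B.T@A[:,0]).round(4),"F",s["wrist_force"].round(1))
E
python3 -m pendant '[[[1,0,0.05,-1.05,0,0,0],[1,0,0,0,0,-0.06,0],[1,2,0,0,0,0,0],[1,2,0,0,0,0,0],[1,0,0,0,0,0,0],[1,0,0,0,0,0,0]]]'; python3 tip.py
```

```text
clock: 11.75
eef_pos: [0.5821, -0.1093, 0.0732]
eef_rot: [2.161, 2.221, -0.065]
wrist_force: [0.7, 0.2, -3.0]
finger_gap: 0.2
gripper_force: 59.9
t 11.75 tip in bracket mm [  0.3 -23.   66.5] axis [-0.0024  0.9982 -0.0599] F [ 0.7  0.2 -3. ]
```

```bash
python3 -m pendant '[[[1,1.5,0,0.06,0,0,0],[1,1.5,0,0,0,0,0],[1,1.5,0,0,0,0,0],[1,0.5,0,0,0,0,0],[1,0.5,0,0,0,0,0],[1,0.5,0,0,0,0,0],[1,0,0,0,0,0,0],[1,0,0,0,0,0,0]]]'; python3 tip.py; python3 pin.py | grep scene
```

```text
clock: 12.55
eef_pos: [0.5802, -0.0499, 0.0684]
eef_rot: [2.162, 2.22, -0.066]
wrist_force: [-0.0, 0.3, -3.0]
finger_gap: 0.2
gripper_force: 59.9
t 12.55 tip in bracket mm [ 0.  36.4 61.6] axis [-0.0012  0.9982 -0.0597] F [-0.   0.3 -3. ]
scene by 0.02 19 ztop 0.0696 bx [-0.003  0.005]
scene by 0.03 49 ztop 0.0682 bx [-0.005  0.006]
scene by 0.04 41 ztop 0.0533 bx [-0.005  0.007]
scene by 0.05 39 ztop 0.0499 bx [-0.006  0.006]
scene by 0.06 41 ztop 0.0472 bx [-0.005  0.006]
scene by 0.07 41 ztop 0.0434 bx [-0.004  0.007]
scene by 0.08 41 ztop 0.0402 bx [-0.005  0.007]
scene by 0.09 41 ztop 0.0370 bx [-0.005  0.007]
scene by 0.10 41 ztop 0.0338 bx [-0.005  0.008]
scene by 0.11 43 ztop 0.0302 bx [-0.003  0.012]
scene by 0.12 50 ztop 0.0325 bx [-0.009  0.012]
scene by max 0.12736580458178556
```

The nose passed just over the pin's end without touching it, so the pin is right at the limit. To be sure, I'll withdraw, turn the punch across the tray and press the shank down with the nose.

```bash
python3 -m pendant '[[[1,-2.5,0,0,0,0,0],[1,-3,0,0,0,0,0],[1,-3,0,0,0,0,0],[1,-3,0,0,0,0,0],[1,0,0,0,0,0.06,0],[1,0,0,-4.5,0,0,0],[1,0,0,-4.5,0,0,0],[1,0,0,-3,0,0,0]]]'; python3 pin.py | grep scene;
python3 -m pendant '[[[1,0,0,0,0,0,0.142],[1,0,0,0,0,0,0.142],[1,0,0,0,0,0,0.142],[1,0,0,0,0,0,0.142],[1,0,0,0,0,0,0.142],[1,0,0,0,0,0,0.142],[1,0,0,0,0,0,0.142],[1,0,0,0,0,0,0.142]]]'
python3 -m pendant '[[[1,0,0,0,0,0,0.142],[1,0,0,0,0,0,0.142],[1,0,0,0,0,0,0.142],[1,0,0,0,0,0,0]]]'
python3 -c "
from h import *
delta([.4666,.0858,.2],-1.5458)"
```

```text
clock: 13.45
eef_pos: [0.5839, -0.1656, 0.1981]
eef_rot: [2.193, 2.248, 0.001]
wrist_force: [0.1, -0.7, -3.2]
finger_gap: 0.199
gripper_force: 60.1
scene by 0.02 16 ztop 0.0583 bx [-0.005  0.006]
scene by 0.03 41 ztop 0.0568 bx [-0.006  0.006]
scene by 0.04 39 ztop 0.0537 bx [-0.006  0.006]
scene by 0.05 43 ztop 0.0515 bx [-0.005  0.006]
scene by 0.06 39 ztop 0.0471 bx [-0.005  0.007]
scene by 0.07 39 ztop 0.0441 bx [-0.005  0.007]
scene by 0.08 41 ztop 0.0401 bx [-0.004  0.007]
scene by 0.09 41 ztop 0.0374 bx [-0.005  0.007]
scene by 0.10 42 ztop 0.0336 bx [-0.004  0.008]
scene by 0.11 43 ztop 0.0308 bx [-0.005  0.012]
scene by 0.12 50 ztop 0.0321 bx [-0.009  0.012]
scene by max 0.12749535293123454
clock: 14.35
eef_pos: [0.5823, -0.1646, 0.1936]
eef_rot: [-3.059, -0.708, 0.005]
wrist_force: [1.1, -0.3, -3.7]
finger_gap: 0.196
gripper_force: 59.9
clock: 14.75
eef_pos: [0.5824, -0.1646, 0.1938]
eef_rot: [-3.14, -0.051, 0.005]
wrist_force: [0.7, 0.2, -3.8]
finger_gap: 0.196
gripper_force: 60.0
t 14.75 pos [ 0.5824 -0.1646  0.1938] d_tool cm [-10.76 -25.4   -0.57] rot [-0.0009  0.003   0.0074] F [ 0.7  0.2 -3.8] gap 0.196 q [-0.28  0.38  1.72 -0.    1.05  1.26]
```

```bash
python3 -m pendant '[[[1,-1.35,-3.2,0,0,0,0.007],[1,-1.35,-3.2,0,0,0,0],[1,-1.35,-3.2,0,0,0,0],[1,-1.35,-3.2,0,0,0,0],[1,-1.35,-3.2,0,0,0,0],[1,-1.35,-3.2,0,0,0,0],[1,-1.35,-3.2,0,0,0,0],[1,-1.35,-3.2,0,0,0,0]]]'
python3 -m pendant '[[[1,0,0,3.5,0,0,0],[1,0,0,3.5,0,0,0],[1,0,0,3.5,0,0,0],[1,0,0,0,0,0,0],[1,0,0,0,0,0,0]]]'
python3 tip.py; python3 -c "
from h import *
delta([.4666,.0858,.04],-1.5458)"
```

```text
clock: 15.55
eef_pos: [0.4668, 0.0891, 0.1948]
eef_rot: [-3.141, -0.051, 0.003]
wrist_force: [0.2, -0.0, -4.3]
finger_gap: 0.2
gripper_force: 60.1
clock: 16.05
eef_pos: [0.4674, 0.0881, 0.0903]
eef_rot: [3.141, 0.047, -0.005]
wrist_force: [0.3, -0.6, -3.4]
finger_gap: 0.193
gripper_force: 60.0
t 16.05 tip in bracket mm [20.9 48.  90.9] axis [ 1.      0.0051 -0.003 ] F [ 0.3 -0.6 -3.4]
t 16.05 pos [0.4674 0.0881 0.0903] d_tool cm [-0.07  0.22  5.03] rot [-0.      0.003   0.0051] F [ 0.3 -0.6 -3.4] gap 0.193 q [0.18 0.35 2.07 0.   0.73 1.72]
```

```bash
python3 -m pendant '[[[1,0,0,2,0,0,0],[1,0,0,1,0,0,0],[1,0,0,0.5,0,0,0],[1,0,0,0.5,0,0,0],[1,0,0,0.3,0,0,0],[1,0,0,0.3,0,0,0],[1,0,0,0,0,0,0],[1,0,0,0,0,0,0]]]'; python3 tip.py; python3 pin.py|grep -v top
```

```text
clock: 16.85
eef_pos: [0.4679, 0.0883, 0.0446]
eef_rot: [-3.141, -0.044, 0.001]
wrist_force: [-0.6, -0.1, -4.0]
finger_gap: 0.2
gripper_force: 60.2
t 16.85 tip in bracket mm [21.3 47.9 45.4] axis [ 1.0e+00  2.9e-03 -9.0e-04] F [-0.6 -0.1 -4. ]
scene by max 0.12827330789134544
```

Force is normal, so the pin has probably slid down. I'll lift and check.

```bash
python3 -m pendant '[[[1,0,0,-3,0,0,0],[1,0,0,-4.5,0,0,0],[1,0,0,-4.5,0,0,0],[1,0,0,-2,0,0,0],[1,0,0,0,0,0,0]]]';  python3 pin.py|grep ztop; python3 -c "
from h import *
im,d,p=cloud('scene'); cv2.imwrite('pics/s7.png',cv2.resize(im[190:350,200:420],None,fx=3,fy=3,interpolation=cv2.INTER_CUBIC)[...,::-1])
delta([.4347,.1804,.18],.1277)"
```

```text
clock: 17.45
eef_pos: [0.4699, 0.0886, 0.1875]
eef_rot: [-3.14, -0.044, -0.008]
wrist_force: [-0.0, 0.5, -4.3]
finger_gap: 0.195
gripper_force: 60.3
scene by 0.02 13 ztop 0.0239 bx [-0.007  0.005]
scene by 0.03 33 ztop 0.0248 bx [-0.007  0.006]
scene by 0.04 165 ztop 0.1958 bx [-0.039  0.024]
scene by 0.05 107 ztop 0.1941 bx [-0.039  0.021]
scene by 0.06 36 ztop 0.0256 bx [-0.006  0.007]
scene by 0.07 35 ztop 0.0260 bx [-0.006  0.007]
scene by 0.08 38 ztop 0.0266 bx [-0.005  0.007]
scene by 0.09 37 ztop 0.0261 bx [-0.005  0.007]
scene by 0.10 38 ztop 0.0269 bx [-0.006  0.007]
scene by 0.11 34 ztop 0.0267 bx [-0.005  0.008]
scene by 0.12 69 ztop 0.0319 bx [-0.009  0.012]
top by 0.03 14 ztop 0.0229 bx [-0.006  0.005]
top by 0.04 31 ztop 0.1916 bx [-0.006  0.021]
top by 0.05 20 ztop 0.1920 bx [0.001 0.022]
t 17.60 pos [0.467  0.088  0.1831] d_tool cm [-2.97 -9.32  0.32] rot [-0.0024  0.0021 -1.6707] F [-0.4 -0.5 -4. ] gap 0.198 q [0.18 0.2  2.   0.   0.94 1.73]
```

View pics/s7.png

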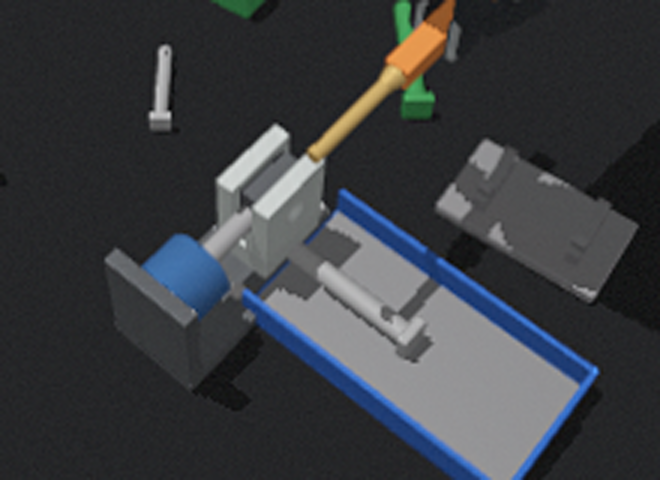

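The pin lies flat in the tray, head at (410,335) with the shank at about 25 mm. Next, the punch goes back to the cradle at (540,220).

```bash

python3 -m pendant '[[[1,0,0,0,0,0,-0.139],[1,0,0,0,0,0,-0.139],[1,0,0,0,0,0,-0.139],[1,0,0,0,0,0,-0.139],[1,0,0,0,0,0,-0.139],[1,0,0,0,0,0,-0.139],[1,0,0,0,0,0,-0.139],[1,0,0,0,0,0,-0.139]]]' >/dev/null
python3 -m pendant '[[[1,0,0,0,0,0,-0.139],[1,0,0,0,0,0,-0.139],[1,0,0,0,0,0,-0.139],[1,0,0,0,0,0,-0.139],[1,4.8,-2,0,0,0,0],[1,4.5,-2,0,0,0,0],[1,0,0,0,0,0,0],[1,0,0,0,0,0,0]]]'
python3 - <<'E'
from h import *
delta([.4343,.1797,.034],.122)
im,d,p=cloud("scene"); hsv=cv2.cvtColor(im,cv2.COLOR_RGB2HSV); H,S,V=[hsv[...,i].astype(int) for i in range(3)]
x,y,z=p[...,0],p[...,1],p[...,2]
t=p[(x>.3)&(x<.55)&(y<.4)&(z>.1)&(H>15)&(H<28)&(S>100)&(y>.23)]; c=t.mean(0); a=np.linalg.svd(t-c,full_matrices=False)[2][0]; a*=np.sign(a[1])
print("nose",c.round(4),a.round(4),"end",(c+a*np.percentile((t-c)@a,99)).round(4))
E
```

```text
clock: 19.2
eef_pos: [0.4162, 0.1742, 0.1828]
eef_rot: [-2.073, -2.357, 0.005]
wrist_force: [1.5, -0.9, -4.0]
finger_gap: 0.197
gripper_force: 60.2
t 19.20 pos [0.4162 0.1742 0.1828] d_tool cm [ 0.32  1.93 14.87] rot [-0.0041  0.0006  0.006 ] F [ 1.5 -0.9 -4. ] gap 0.197 q [0.39 0.16 2.05 0.   0.93 0.26]
nose [0.4065 0.2664 0.1882] [-0.1267  0.9919 -0.0058] end [0.402  0.3018 0.188 ]
```

```bash

python3 -m pendant '[[[1,0.3,1.9,3,-0.004,0,0.005],[1,0,0,4,0,0,0],[1,0,0,3,0,0,0],[1,0,0,0,0,0,0],[1,0,0,0,0,0,0]]]'
python3 -c "
from h import *
delta([.4343,.1797,.034],.122)"
```

```text
clock: 19.75
eef_pos: [0.4364, 0.1782, 0.0842]
eef_rot: [2.085, 2.348, 0.001]
wrist_force: [-0.5, 1.3, -3.5]
finger_gap: 0.195
gripper_force: 60.1
t 19.75 pos [0.4364 0.1782 0.0842] d_tool cm [ 0.17 -0.19  5.02] rot [ 0.0011  0.0002 -0.0035] F [-0.5  1.3 -3.5] gap 0.195 q [ 0.38  0.35  2.09 -0.    0.7   0.27]
```

```bash

python3 -m pendant '[[[1,0.15,-0.2,1.5,0,0,-0.003],[1,0,0,1.5,0,0,0],[1,0,0,1,0,0,0],[1,0,0,0.6,0,0,0],[1,0,0,0.4,0,0,0],[1,0,0,0,0,0,0],[1,0,0,0,0,0,0]]]'
python3 -c "
from h import *
delta([.4343,.1797,.034],.122)"
```

```text
clock: 20.45
eef_pos: [0.4346, 0.1806, 0.0349]
eef_rot: [2.08, 2.352, 0.005]
wrist_force: [-0.2, -0.4, -3.2]
finger_gap: 0.2
gripper_force: 60.2
t 20.45 pos [0.4346 0.1806 0.0349] d_tool cm [-0.08 -0.04  0.09] rot [ 0.0036 -0.0006  0.0009] F [-0.2 -0.4 -3.2] gap 0.200 q [ 0.39  0.44  2.11 -0.    0.58  0.27]
```

```bash

python3 -m pendant '[[[1,0,0,0.15,0,0,0],[1,0,0,0,0,0,0],[-0.3,0,0,0,0,0,0],[-1,0,0,0,0,0,0],[-1,0,0,0,0,0,0],[-1,0,0,0,0,0,0],[-1,0,0,0,0,0,0],[-1,0,0,0,0,0,0]]]'
python3 -m pendant '[[[-1,0,0,0,0,0,0],[-1,0,0,-2,0,0,0],[-1,0,0,-4,0,0,0],[-1,0,0,-4.5,0,0,0],[-1,0,0,-4.5,0,0,0],[-1,0,0,-4,0,0,0],[-1,0,0,0,0,0,0],[-1,0,0,0,0,0,0]]]'
python3 - <<'E'
from h import *
im,d,p=cloud("scene"); hsv=cv2.cvtColor(im,cv2.COLOR_RGB2HSV); H,S,V=[hsv[...,i].astype(int) for i in range(3)]
x,y,z=p[...,0],p[...,1],p[...,2]
near=(x>.35)&(x<.5)&(y>.05)&(y<.4)&(z>.02)&(z<.07)
a=np.array([-.1275,.9918]); b=np.array([.9918,.1275])
for l,m in(("h",near&(H<=15)&(S>150)&(V>150)&(z>.04)),("br",near&(H>15)&(H<28)&(S>100)&(z>.025))):
    t=p[m]; print(l,len(t),np.percentile(t[:,:2]@a,[1,99]).round(4),np.percentile(t[:,:2]@b,[2,50,98]).round(4),np.percentile(t[:,2],[50,95]).round(4))
cv2.imwrite("pics/s8.png",im[...,::-1]); cv2.imwrite("pics/s8.png",cv2.resize(im[130:350,140:480],None,fx=2.3,fy=2.3,interpolation=cv2.INTER_CUBIC)[...,::-1])
E
python3 pin.py|grep scene
```

```text
clock: 21.25
eef_pos: [0.4343, 0.1805, 0.033]
eef_rot: [2.08, 2.352, 0.004]
wrist_force: [-0.6, 0.1, -0.2]
finger_gap: 1.003
gripper_force: 0.0
clock: 22.05
eef_pos: [0.434, 0.1804, 0.2236]
eef_rot: [2.079, 2.352, 0.007]
wrist_force: [-1.5, -0.6, -0.7]
finger_gap: 0.997
gripper_force: 0.0
h 335 [0.0758 0.1716] [0.4469 0.4557 0.463 ] [0.0446 0.0466]
br 270 [0.055  0.2528] [0.4502 0.4572 0.4611] [0.0394 0.0446]
scene by 0.02 13 ztop 0.0234 bx [-0.006  0.006]
scene by 0.03 31 ztop 0.0240 bx [-0.007  0.006]
scene by 0.04 32 ztop 0.0244 bx [-0.006  0.006]
scene by 0.05 34 ztop 0.0256 bx [-0.006  0.006]
scene by 0.06 37 ztop 0.0262 bx [-0.006  0.006]
scene by 0.07 34 ztop 0.0257 bx [-0.006  0.007]
scene by 0.08 38 ztop 0.0268 bx [-0.006  0.007]
scene by 0.09 37 ztop 0.0266 bx [-0.005  0.007]
scene by 0.10 37 ztop 0.0264 bx [-0.005  0.007]
scene by 0.11 36 ztop 0.0278 bx [-0.005  0.007]
scene by 0.12 67 ztop 0.0318 bx [-0.009  0.012]
scene by max 0.12822429901244323
```

View pics/s8.png

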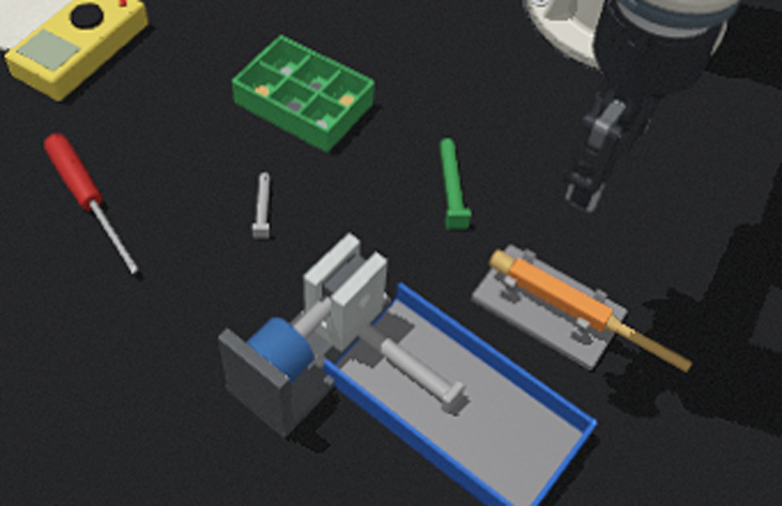

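The punch is back in both notches at (560,295), at the same height and in the same place as at the start. The pin lies flat in the tray at (420,370), the bystanders haven't moved, and the gripper is clear of everything.

```bash
python3 -c "
from h import *
print(r.close_job())"
```

```text
the job is handed in; nothing more can be done
None
```

The pin is out of the clevis and lying flat in the blue tray, the punch is back in both cradle notches, and the job is handed in; the hand-in returned no verdict.

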